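# Hang the slotted strap plate on the stand's headed pin

### The job

Take the yellow slotted strap plate out of the grooved wooden rack and hang it on the headed pin of the steel stand: bring the slot over the pin from the side until the pin is at the slot's closed end, and let the plate's weight down on the pin before you let go, so that it is left hanging upright. The pin's height is whatever the last user clamped it at, so feel for it and work gently, never pressing on the stand with more than 15 N, and leave the other gear where it is.

Things in the scene. Friction and masses are not known exactly. Their poses are not given: they have to be found in the camera images.
- plate: Yellow upright plate, 10 thick, 0.2-0.45 kg. Origin: bottom edge, mid-thickness, below the slot's closed end; z up, x across thickness, y towards the slot's open side. In mm (y; z): lower body (-40..36; 0..85), closed-end wall (-40..-6.5; 85..101), jaw over the slot (6.5..64; 97..101), top bar (-40..64; 101..118), grip tab (-16..16; 118..160). It balances about its notch.
- plate_grip (a point): Point in the middle of the plate's grip tab, at plate y 0, z 143 mm; the tab (32 wide, 10 thick) is made to be pinched across its thickness from above. Axes as the plate.
- plate_notch (a point): Roof of the notch at the slot's closed end, at plate y 0, z 101 mm. The notch is 13 mm wide (y -6.5 to 6.5) and rises 4 mm above the slot's upper edge; the pin's top belongs here. Axes as the plate.
- plate_jaw (a point): Middle of the underside of the overhanging upper jaw, at plate y 50, z 97 mm. The slot is 12 mm high (z 85 to 97), open to plate +y; its lower edge ends at y 36, its upper edge at y 64, so the upper jaw overhangs by 28 mm and can be set down on the pin first. Axes as the plate.
- stand: Fixed stand. Origin on the table under the middle of the pin; x along the pin from the post to its red head. In mm: base x -85..45, y -70..70, 12 high; green sleeve x -45..-11, 34 wide, top z 90. Pin level, 10 diameter, bare x -16..17, then head 22 diameter, 5 thick. Pin centre 125 to 160 above the table: differs each time and is not measured; see or feel it. It stays as clamped.
- stand_post (a point): Point on the stand's axis of the post at sleeve-top height (stand x -28, y 0, z 90 mm). Out of the sleeve rises a 24 mm square steel post (stand x -40 to -16) that carries the pin and ends 12 mm above the pin's centre. Axes as the stand.
- rack: Fixed wooden rack 184 x 120 mm, 45 mm high, origin at the middle of its underside. Three open-ended grooves along its y at x = -45, 0 and 45 mm, each about 14 mm wide, groove floor at z 12 mm, 33 mm deep. The yellow plate and two lower fittings (104 and 90 mm tall) stand in them in any order.
- window_plate: Bare steel plate with a closed square window, 80 x 104 x 10 mm, standing in the rack; leave it. Origin at the middle of its bottom edge.
- blank_plate: Blue plate without a slot, 90 x 90 x 10 mm, standing in the rack; leave it. Origin at the middle of its bottom edge.
- corner: Orange plastic corner protector, 70 x 90 x 56 mm, loose on the table; leave it.
- grease: Closed grease can, diameter 66, 90 mm tall; leave it.
- chock: Wooden chock 110 x 60 x 50 mm; leave it.
- bush: Steel bush, diameter 44, 34 mm tall; leave it.
Mind the look-alikes: they are no part of the job. There is more than one size of the stand; the job needs the smallest.

How it is judged:
By the outcome, as a careful person would: the job done as asked, in the order asked, and still so for the second after the job is handed in, with the robot touching nothing.
It also fails if it takes over 51 s, if anything falls off the work surface, if the arm or the gripper's body presses on something with over 40 N, if the wrist force passes 120 N, or if a joint passes its speed limit or range.

### The arm

A 6-joint arm with a two-finger parallel gripper is mounted at the origin on the work surface. World frame = base frame: x ahead of the robot, y to its left, z up, the work surface at z = 0. Lengths are in m, angles in rad, forces in N, time in s.
With the tool pointing down it reaches from about 0.375 to 0.75 m from the base axis. Payload 9 kg.
Tool frame: the origin (TCP) lies midway between the tips of the shut fingers; the grasp point (between the pads) lies 19 mm behind it; z points along the fingers, y is the direction in which the jaws open and shut (so a half turn about z gives the same grasp; the last joint's range is limited). The gripper opens to 85 mm and grips with 20 to 120 N. Pads are 22 mm wide; open, the fingers measure 114 mm over their backs; the gripper's body (76 mm by 85 mm) begins 54 mm behind the grasp point. The pads swing forward as they close: fully open they stand 13 mm farther back than shut.
Start: joints at [-1.422, 0.104, 0.097, 1.564, 0, 1.353], TCP at [0.215, -0.56, 0.231] pointing down, gripper open.
Joint ranges: [-2.99, 2.99], [-0.84, 1.86], [-1.1, 1.16], [-1.84, 2.11], [-1.51, 1.56], [-3.14, 3.14]. Speed limits (rad/s): [2.22, 2.22, 2.57, 3.14, 3.14, 3.14].

### API

Orientations are given as a unit quaternion [w, x, y, z].
In Python, from cell import * gives the robot as it stands.
- The arm moves only by the shell command python3 -m handwheel 'ROWS' [FORCE]. ROWS is JSON, a list of rows, each a list of 7 numbers: the shift along the world's x, y, z as a fraction of full scale, then the turn, a rotation vector about the world's x, y, z as a fraction of full scale, then the opening, from 0 (shut) to 1 (fully open). A call has exactly 10 rows; each row shifts and turns the commanded pose from where the row before left it; what a row does not reach is not made up. Full scale, the value 1, is 4 cm for a shift and 0.12 rad for a turn. A row lasts 1/10 s, in which the tool goes at most 50 mm and 8.59 degrees, less where a joint would pass 70% of its speed; a pose out of reach is approached as far as the arm can. A call with a number of a shift or a turn outside -1 to 1 is refused whole. A call with a gripper value outside its range is refused whole. The fingers move at their own pace and stop on an object; FORCE is the grip in N (left out, the last holds). Time passes only in rows, so rows that do not move let the fingers close, or fill a call up. It gives the time, the measured TCP pose, the force and the opening at its end, in the units of the state.
- sense(): the state, without advancing time (a new reading comes with each control period).
- camera(name): name is "scene" or "top" or "wrist"; returns the picture (480x640x3 uint8, red, green, blue); there is no depth.
- calibration(name): a dict with "fx", "fy", "cx", "cy" (pixels), "R" (3x3) and "t" (3): a world point X has camera coordinates R X + t. Camera axes: x right, y down, z forward; pixel columns grow to the right and rows downward; lengths in m; the calibration is good to about 2 mm. The wrist camera is an equidistant fisheye: a pixel r from the principal point sees the ray r / f radians off the axis. A picture is of the moment at which its call begins: read the wrist's pose just before it. calibration takes no time and is no camera call; for the wrist camera it gives the pose at the moment of the call.
- job_done(): hands the job in, once; it reports no verdict.
The state is a dict: "time": time; "joint_positions": joint angles; "qvel": joint speeds; "effort": joint torques, N m; "tool_pos": TCP position; "eef_rot": TCP orientation; "force": force on the tool from outside, world axes, zero at the start; "torque": the same for the moment, N m; "finger_gap": finger opening in m.
Only numpy, scipy, OpenCV 4.12 (cv2) and the standard library are available. Lean on these libraries where they do the work, as an engineer would, in place of code of your own. Each camera call takes 0.05 s, during which the arm holds its last target.

## Working session

There is one attempt and no reset: what is moved stays moved. The work goes in short steps, Python scripts to look and compute and a shell command to move; the robot and the scene stay as the last step left them, time stands still between calls to the robot, and variables do not carry over. Pictures are saved under pics/ and viewed, and the job is handed in when it is done.

```bash
mkdir -p pics; ls
python3 - <<'E'
from cell import *
import cv2
s=sense();print(s)
for n in ("scene","top","wrist"):
    c=calibration(n);print(n,c)
    cv2.imwrite(f"pics/{n}0.png",camera(n)[:,:,::-1])
E
```

```text
pics
{'time': 0.0, 'joint_positions': array([-1.42171139e+00,  1.04707196e-01,  9.64546163e-02,  1.56389224e+00,
        1.26032416e-06,  1.35312446e+00]), 'qvel': array([-0.0020235 ,  0.00021114, -0.00116764, -0.00243971,  0.00109084,
        0.00113284]), 'effort': array([ 3.50200771e-04, -5.56933308e+01,  5.03646684e+01,  1.69276673e-02,
       -2.41173248e-04, -7.26493937e-06]), 'tool_pos': array([ 0.21512788, -0.55974776,  0.23050964]), 'eef_rot': array([-6.73827710e-04,  9.83233022e-01,  1.82352321e-01,  2.37474818e-05]), 'force': array([-0.10210046,  0.68152139, -0.07146439]), 'torque': array([ 0.02157281, -0.02548884, -0.04834366]), 'finger_gap': 0.08529242388679284}
scene {'fx': 614.2641291662054, 'fy': 614.2641291662054, 'cx': 314.3635637295727, 'cy': 240.1033442930803, 'R': array([[ 0.81231731,  0.58294713, -0.01769827],
       [ 0.38921088, -0.56445281, -0.72794775],
       [-0.43434489,  0.5844362 , -0.68540415]]), 't': array([-0.49410301, -0.02356859,  1.51206952])}
top {'fx': 464.46175217126165, 'fy': 464.46175217126165, 'cx': 314.52709098422685, 'cy': 228.05424937454157, 'R': array([[-0.0055701 , -0.99998299,  0.00172781],
       [-0.99768115,  0.00544006, -0.06784343],
       [ 0.06783288, -0.00210169, -0.99769448]]), 't': array([0.15103988, 0.52536426, 1.00353999])}
wrist {'fx': 371.64829954431775, 'fy': 371.64829954431775, 'cx': 319.87624416354083, 'cy': 238.96714044875802, 'R': array([[ 0.35834231, -0.93358935, -0.00130984],
       [-0.88502724, -0.34014851,  0.31784551],
       [-0.29718272, -0.11273825, -0.94814161]]), 't': array([-0.59787579, -0.04145308,  0.38089557])}
```

View pics/scene0.png

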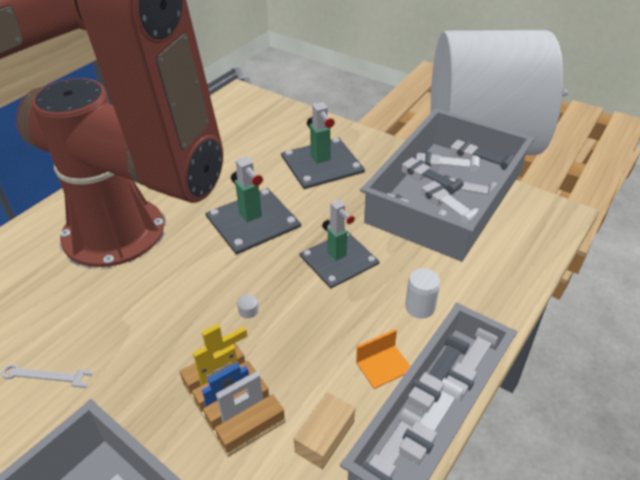

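View pics/top0.png

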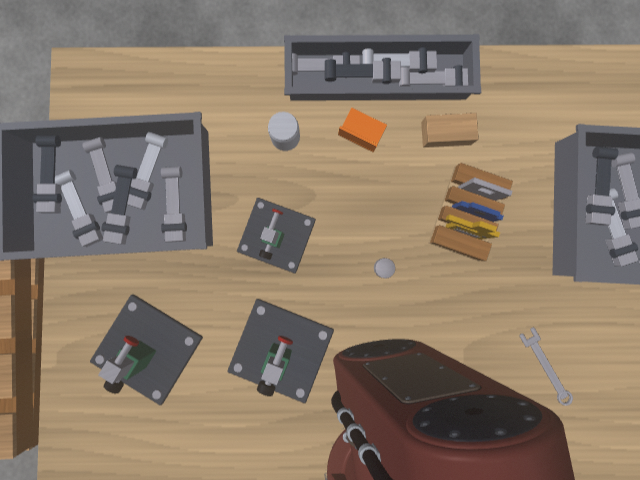

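View pics/wrist0.png

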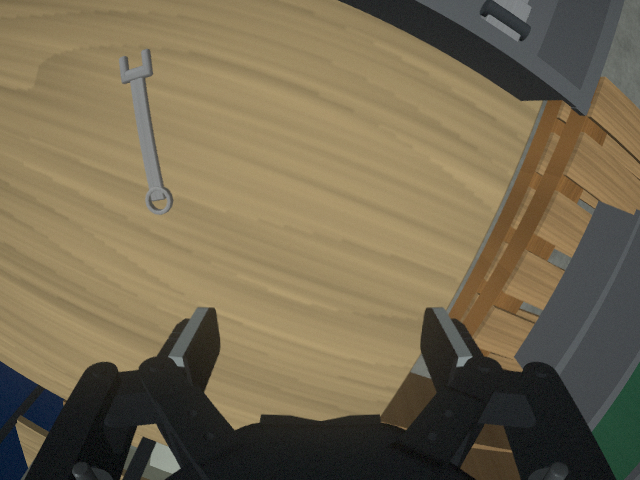

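Run:
```python
import cv2,numpy as np
t=cv2.imread("pics/top0.png");s=cv2.imread("pics/scene0.png")
f=lambda im,x,y,w:cv2.resize(im[y:y+w,x:x+w],(400,400),interpolation=cv2.INTER_CUBIC)
g=np.vstack([np.hstack([f(t,226,185,100),f(t,420,155,100)])])
cv2.imwrite("pics/z0.png",g)
g=np.vstack([np.hstack([f(s,290,190,100),f(s,175,320,120)])])
cv2.imwrite("pics/z1.png",g)
```

```text
(no output)
```

View pics/z0.png

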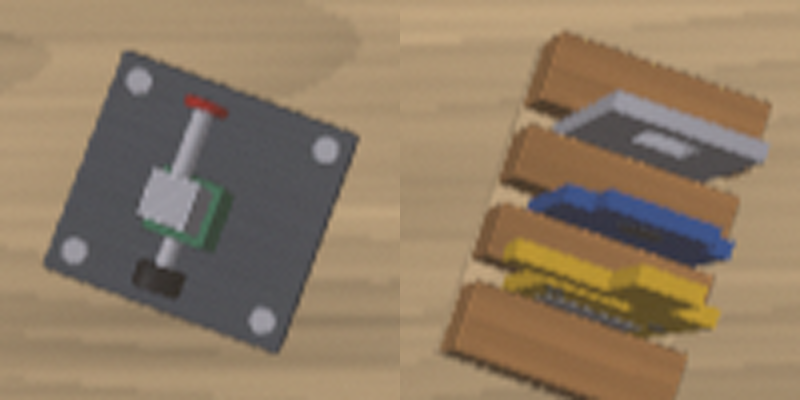

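View pics/z1.png

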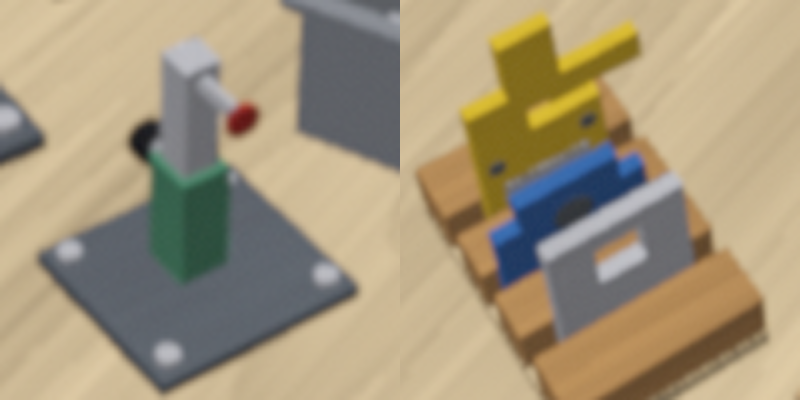

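```bash
cat > h.py <<'E'
import numpy as np, cv2, json
def ray(c,p,fish=False):
    d=np.array([(p[0]-c['cx'])/c['fx'],(p[1]-c['cy'])/c['fy']])
    if fish:
        r=np.hypot(*d); v=np.array([*(d/max(r,1e-9)*np.sin(r)),np.cos(r)])
    else: v=np.array([*d,1.])
    R=np.array(c['R']);t=np.array(c['t'])
    v=R.T@v; return -R.T@t, v/np.linalg.norm(v)
def onz(c,p,z,fish=False):
    o,v=ray(c,p,fish); return o+v*(z-o[2])/v[2]
def tri(rs):
    A=np.zeros((3,3));b=np.zeros(3)
    for o,v in rs:
        P=np.eye(3)-np.outer(v,v);A+=P;b+=P@o
    x=np.linalg.solve(A,b)
    return x,[np.linalg.norm((np.eye(3)-np.outer(v,v))@(x-o)) for o,v in rs]
def proj(c,X,fish=False):
    q=np.array(c['R'])@X+np.array(c['t'])
    if fish:
        th=np.arctan2(np.hypot(q[0],q[1]),q[2]);u=q[:2]/np.hypot(q[0],q[1])*th
    else: u=q[:2]/q[2]
    return u*[c['fx'],c['fy']]+[c['cx'],c['cy']]
E
python3 - <<'E'
from h import *
from cell import *
T=calibration('top');S=calibration('scene')
Z=lambda x,y:(226+x/4,185+y/4)   # left zoom top
Zr=lambda x,y:(420+(x-400)/4,155+y/4)
ZS=lambda x,y:(290+x/4,190+y/4)
ZSr=lambda x,y:(175+(x-400)*.3,320+y*.3)
for n,a,b in [("tab top",Zr(665,278),ZSr(521,33)),("head",Z(205,106),ZS(242,118)),("posttop",Z(168,196),ZS(191,52)),("win",Zr(690,130),ZSr(610,212)),("blue",Zr(645,222),ZSr(570,180))]:
    print(n,tri([ray(T,a),ray(S,b)]))
print("base", [onz(T,Z(*p),.012)[:2].round(4) for p in [(125,52),(358,135),(280,352),(45,268)]])
print("rack", [onz(T,Zr(*p),.045)[:2].round(4) for p in [(567,33),(770,100),(686,352),(465,285)]])
E
```

```text
tab top (array([ 0.51951909, -0.17567769,  0.16670526]), [np.float64(0.0019704890075635966), np.float64(0.001970489007563695)])
head (array([0.54886946, 0.21930687, 0.15096895]), [np.float64(0.0005488337125132552), np.float64(0.0005488337125132741)])
posttop (array([0.50509342, 0.23567915, 0.16436746]), [np.float64(0.0005058283110407453), np.float64(0.0005058283110407523)])
win (array([ 0.59952639, -0.20916143,  0.11270122]), [np.float64(0.0002163901190946724), np.float64(0.00021639011909463886)])
blue (array([ 0.555691  , -0.19467982,  0.08713428]), [np.float64(9.969491152936753e-05), np.float64(9.969491152945879e-05)])
base [array([0.5942, 0.2749]), array([0.5472, 0.1459]), array([0.4278, 0.1894]), array([0.4746, 0.3186])]
rack [array([ 0.663 , -0.1708]), array([ 0.6259, -0.2793]), array([ 0.4903, -0.2297]), array([ 0.5268, -0.1125])]
```

```bash
python3 -m handwheel '[[0.75,0.95,0.1,0,0,0.71,1],[0.75,0.95,0.1,0,0,0.71,1],[0.75,0.95,0.1,0,0,0.71,1],[0.75,0.95,0.1,0,0,0.71,1],[0.75,0.95,0.1,0,0,0.71,1],[0.75,0.95,0.1,0,0,0.71,1],[0.75,0.95,0.1,0,0,0.71,1],[0.75,0.95,0.1,0,0,0.71,1],[0.75,0.9,0.1,0,0,0.71,1],[0.75,0.6,0.1,0,0,0.71,1]]'
cat > shot.py <<'E'
import sys,cv2,json
from cell import *
s=sense();c=calibration('wrist');im=camera('wrist')
n=sys.argv[1]
cv2.imwrite(f"pics/{n}.png",im[:,:,::-1])
json.dump({k:(v.tolist() if hasattr(v,'tolist') else v) for k,v in c.items()},open(f"pics/{n}.json","w"))
print(s['time'],s['tool_pos'],s['eef_rot'],s['force'])
E
python3 shot.py w1
```

```text
time: 1.15
tool_pos: [0.5162, -0.1935, 0.2717]
eef_rot: [0.0, 0.819, 0.574, 0.0]
force: [0.3, -1.5, 0.4]
finger_gap: 0.0852
1.15 [ 0.51617415 -0.19348651  0.27166883] [5.42942784e-05 8.18587347e-01 5.74382050e-01 1.16287829e-04] [ 0.32576539 -1.5113657   0.39728645]
```

View pics/w1.png

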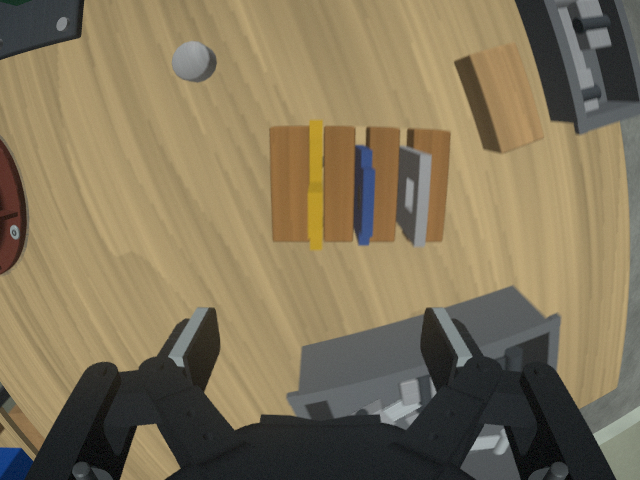

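Run:
```python
from h import *
im=cv2.imread("pics/w1.png");c=json.load(open("pics/w1.json"))
cv2.imwrite("pics/z2.png",cv2.resize(im[105:265,255:465],None,fx=3.7,fy=3.7,interpolation=cv2.INTER_CUBIC))
h=cv2.cvtColor(im,cv2.COLOR_BGR2HSV)
m=(h[...,0]>20)&(h[...,0]<32)&(h[...,1]>190)&(h[...,2]>100); m[:,:290]=0;m[:,335:]=0;m[:100]=0;m[260:]=0
for y in range(112,256,6):
    x=np.where(m[y])[0]
    if len(x): print(y,x.min(),x.max(),[tuple(im[y,k]) [2] for k in range(x.min(),x.max()+1,3)])
print(proj(c,np.array([.5162,-.1935,.2717]),True),proj(c,np.array([.5162,-.1935,.17]),True))
```

```text
124 310 319 [np.uint8(184), np.uint8(184), np.uint8(186), np.uint8(186)]
130 311 321 [np.uint8(186), np.uint8(189), np.uint8(187), np.uint8(184)]
136 311 320 [np.uint8(183), np.uint8(187), np.uint8(186), np.uint8(184)]
142 310 320 [np.uint8(174), np.uint8(183), np.uint8(181), np.uint8(182)]
148 310 320 [np.uint8(178), np.uint8(182), np.uint8(184), np.uint8(186)]
154 310 320 [np.uint8(181), np.uint8(185), np.uint8(187), np.uint8(185)]
160 310 320 [np.uint8(180), np.uint8(184), np.uint8(184), np.uint8(183)]
166 310 320 [np.uint8(174), np.uint8(182), np.uint8(184), np.uint8(181)]
172 311 320 [np.uint8(184), np.uint8(179), np.uint8(180), np.uint8(183)]
178 310 320 [np.uint8(176), np.uint8(185), np.uint8(185), np.uint8(184)]
184 310 320 [np.uint8(166), np.uint8(166), np.uint8(165), np.uint8(166)]
190 309 319 [np.uint8(163), np.uint8(165), np.uint8(167), np.uint8(164)]
196 309 320 [np.uint8(183), np.uint8(187), np.uint8(186), np.uint8(183)]
202 309 320 [np.uint8(184), np.uint8(182), np.uint8(183), np.uint8(181)]
208 309 320 [np.uint8(181), np.uint8(185), np.uint8(184), np.uint8(186)]
214 309 320 [np.uint8(182), np.uint8(181), np.uint8(184), np.uint8(183)]
220 309 320 [np.uint8(182), np.uint8(183), np.uint8(185), np.uint8(181)]
226 309 320 [np.uint8(181), np.uint8(184), np.uint8(181), np.uint8(184)]
232 309 320 [np.uint8(183), np.uint8(185), np.uint8(185), np.uint8(188)]
238 311 317 [np.uint8(185), np.uint8(186), np.uint8(187)]
244 311 318 [np.uint8(180), np.uint8(185), np.uint8(182)]
[322.50377714 313.72931157] [321.60558595 239.96395092]
```

View pics/z2.png

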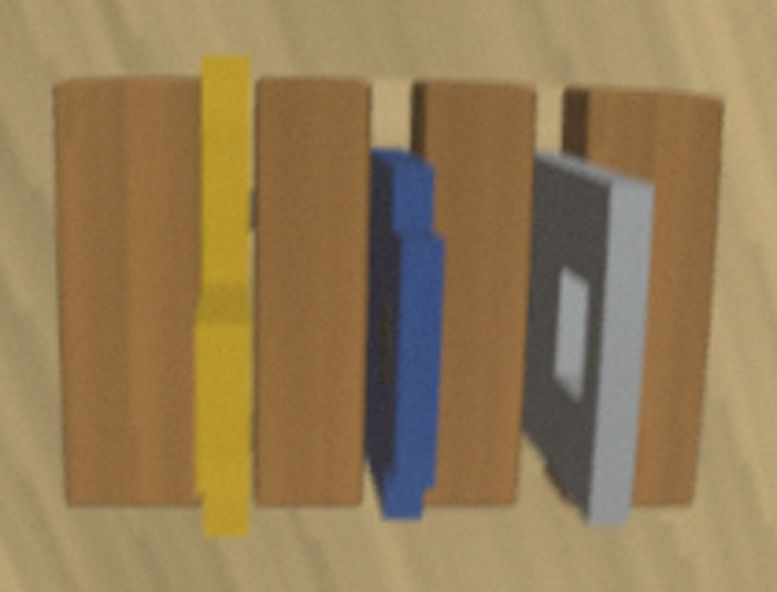

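Run:
```python
from h import *
from cell import *
c=json.load(open("pics/w1.json"));T=calibration('top');S=calibration('scene')
p=(315,215)
print(tri([ray(c,p,True),ray(T,(486.2,224.5))]),tri([ray(c,p,True),ray(S,(211.3,330))]))
for q,z in [((315,192),.172),((315,238),.172),((315.5,120.5),.13),((314.5,250),.13),((315.5,121),.13),((315.5,182),.13)]: print(q,onz(c,q,z,True).round(4))
a=onz(c,(316,122),.13,True)-onz(c,(314.7,248),.13,True);print(a,np.degrees(np.arctan2(a[1],a[0])))
# rack left edge, right
for e in [((269.9,127),(273,241)),((324.6,127),(324.5,241)),((450,131),(442.5,241))]:
    a=onz(c,e[0],.045,True)-onz(c,e[1],.045,True);print(np.degrees(np.arctan2(a[1],a[0])))
```

```text
(array([ 0.51951143, -0.17256546,  0.17489512]), [np.float64(0.0015938190041795376), np.float64(0.0015938190041794762)]) (array([ 0.51745379, -0.17627842,  0.16568027]), [np.float64(0.00019175477173622758), np.float64(0.00019175477173619484)])
(315, 192) [ 0.5237 -0.1598  0.172 ]
(315, 238) [ 0.5126 -0.19    0.172 ]
(315.5, 120.5) [ 0.5397 -0.1154  0.13  ]
(314.5, 250) [ 0.5034 -0.2124  0.13  ]
(315.5, 121) [ 0.5395 -0.1158  0.13  ]
(315.5, 182) [ 0.5234 -0.1601  0.13  ]
[0.0355036  0.09422469 0.        ] 69.353733938697
69.95988180086184
70.20303428549826
70.52594447038933
```

```bash
python3 -m handwheel '[[0.05,0.46,0,0,0,0,0.7],[0,0,-0.4,0,0,0,0.7],[0,0,-0.4,0,0,0,0.7],[0,0,-0.4,0,0,0,0.7],[0,0,-0.4,0,0,0,0.7],[0,0,-0.4,0,0,0,0.7],[0,0,-0.4,0,0,0,0.7],[0,0,-0.4,0,0,0,0.7],[0,0,-0.4,0,0,0,0.7],[0,0,-0.1,0,0,0,0.7]]' 40
python3 shot.py w2
```

```text
time: 2.2
tool_pos: [0.5162, -0.1771, 0.1369]
eef_rot: [-0.001, 0.82, 0.572, -0.001]
force: [-0.8, 0.0, -0.3]
finger_gap: 0.0597
2.2 [ 0.51624986 -0.17714532  0.13685093] [-1.29042424e-03  8.20011289e-01  5.72345649e-01 -5.28672393e-04] [-0.80270884  0.01638874 -0.25561345]
```

View pics/w2.png

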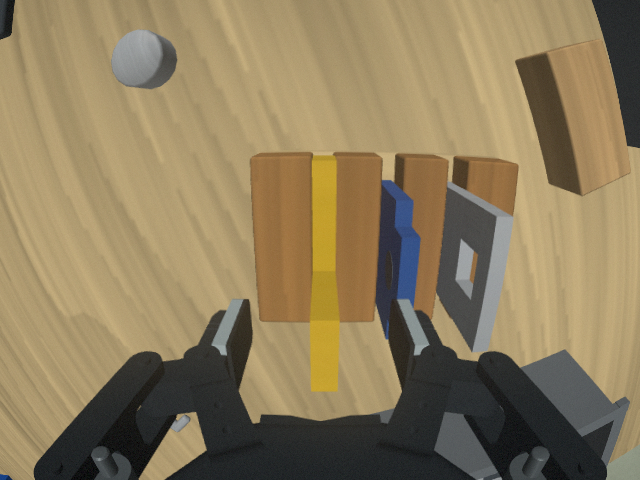

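```bash
python3 -m handwheel '[[0,0,0,0,0,0,0.1],[0,0,0,0,0,0,0],[0,0,0,0,0,0,0],[0,0,0,0,0,0,0],[0,0,0,0,0,0,0],[0,0,0,0,0,0,0],[0,0,0,0,0,0,0],[0,0,0,0,0,0,0],[0,0,0,0,0,0,0],[0,0,0,0,0,0,0]]' 60
python3 shot.py w3
```

```text
time: 3.25
tool_pos: [0.5177, -0.178, 0.1402]
eef_rot: [0.001, 0.82, 0.572, 0.0]
force: [0.5, -0.1, 5.1]
finger_gap: 0.0092
3.25 [ 0.51765717 -0.17801598  0.14020326] [7.50390126e-04 8.19997779e-01 5.72366126e-01 3.10784519e-04] [ 0.45314651 -0.07234184  5.05029781]
```

View pics/w3.png

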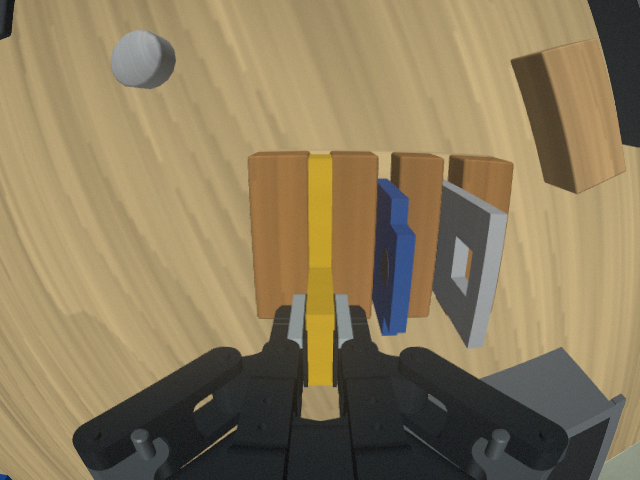

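```bash
python3 -m handwheel '[[0,0,0.1,0,0,0,0],[0,0,0.2,0,0,0,0],[0,0,0.4,0,0,0,0],[0,0,0.5,0,0,0,0],[0,0,0.5,0,0,0,0],[0,0,0.5,0,0,0,0],[0,0,0.5,0,0,0,0],[0,0,0.5,0,0,0,0],[0,0,0.3,0,0,0,0],[0,0,0,0,0,0,0]]'
python3 shot.py w4
python3 - <<'E'
from cell import *
import cv2
cv2.imwrite("pics/s4.png",camera("scene")[:,:,::-1])
E
```

```text
time: 4.3
tool_pos: [0.5178, -0.1781, 0.2817]
eef_rot: [0.001, 0.82, 0.572, 0.001]
force: [-0.3, 1.0, -2.7]
finger_gap: 0.0089
4.3 [ 0.51783667 -0.1781127   0.28169872] [1.49855881e-03 8.19995288e-01 5.72367959e-01 6.34053287e-04] [-0.27236106  0.97897622 -2.69045048]
```

View pics/s4.png

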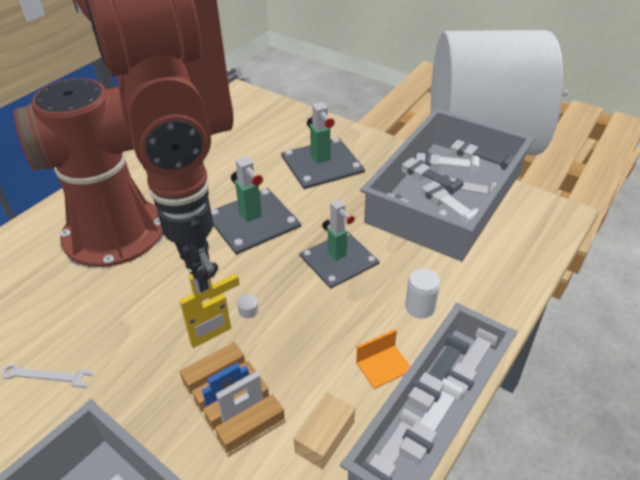

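View pics/w4.png

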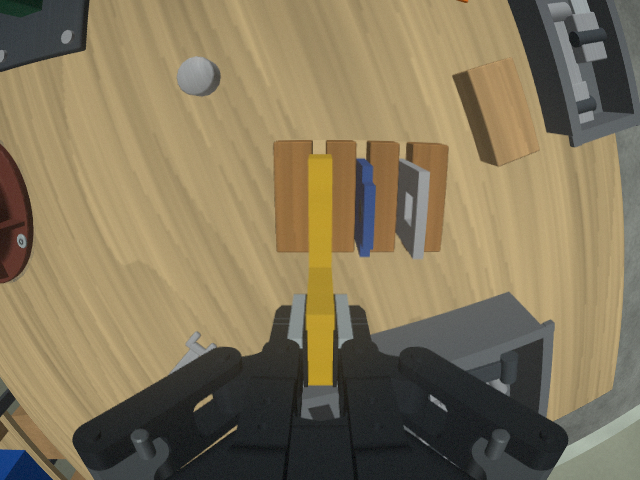

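```bash
python3 -m handwheel '[[-0.06,0.45,0,0,0,0,0],[-0.06,0.9,0,0,0,0,0],[-0.06,0.9,0,0,0,0,0],[-0.06,0.9,0,0,0,0,0],[-0.06,0.9,0,0,0,0,0],[-0.06,0.9,0,0,0,0,0],[-0.06,0.9,0,0,0,0,0],[-0.06,0.9,0,0,0,0,0],[-0.05,0.6,0,0,0,0,0],[0,0.3,0,0,0,0,0]]'
python3 -m handwheel '[[0,0,0,0,0,0,0],[0,0,0,0,0,0,0],[0,0,0,0,0,0,0],[0,0,0,0,0,0,0],[0,0,0,0,0,0,0],[0,0,0,0,0,0,0],[0,0,0,0,0,0,0],[0,0,0,0,0,0,0],[0,0,0,0,0,0,0],[0,0,0,0,0,0,0]]'
python3 shot.py w5
python3 - <<'E'
from cell import *
import cv2
cv2.imwrite("pics/s5.png",camera("scene")[:,:,::-1])
E
```

```text
time: 5.4
tool_pos: [0.4947, 0.1308, 0.2784]
eef_rot: [-0.001, 0.819, 0.573, -0.001]
force: [0.3, -1.1, -2.1]
finger_gap: 0.0091
time: 6.4
tool_pos: [0.496, 0.1283, 0.2793]
eef_rot: [0.0, 0.82, 0.572, 0.0]
force: [-0.1, 0.1, -3.0]
finger_gap: 0.0088
6.4 [0.4960024  0.12831503 0.27934484] [7.65352589e-05 8.19962323e-01 5.72417489e-01 4.22879453e-05] [-0.10214772  0.14920089 -3.00508206]
```

View pics/s5.png

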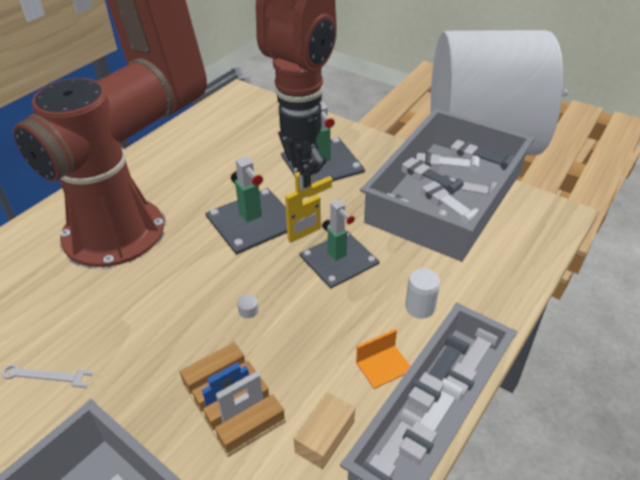

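View pics/w5.png

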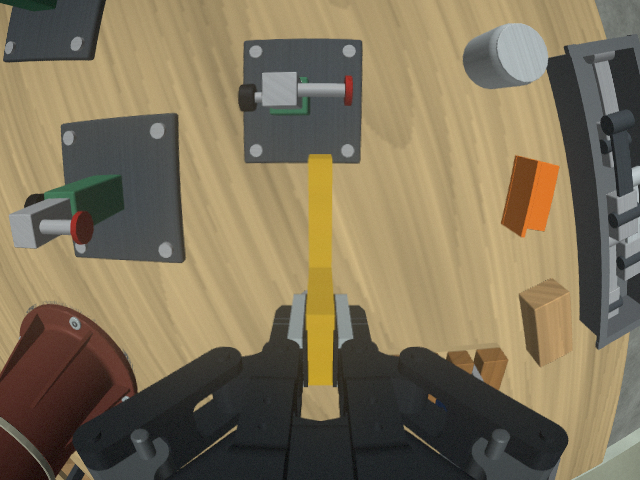

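Run:
```python
import cv2,numpy as np
t=cv2.imread("pics/w5.png");s=cv2.imread("pics/s5.png")
f=lambda im,x,y,w:cv2.resize(im[y:y+w,x:x+w],(480,480),interpolation=cv2.INTER_CUBIC)
cv2.imwrite("pics/z5.png",np.hstack([f(t,230,35,120+20),f(s,310,195,60)])[:, :800] if 0 else np.hstack([cv2.resize(f(t,230,35,140),(400,400)),cv2.resize(f(s,310,195,60),(400,400))]))
```

```text
(no output)
```

View pics/z5.png

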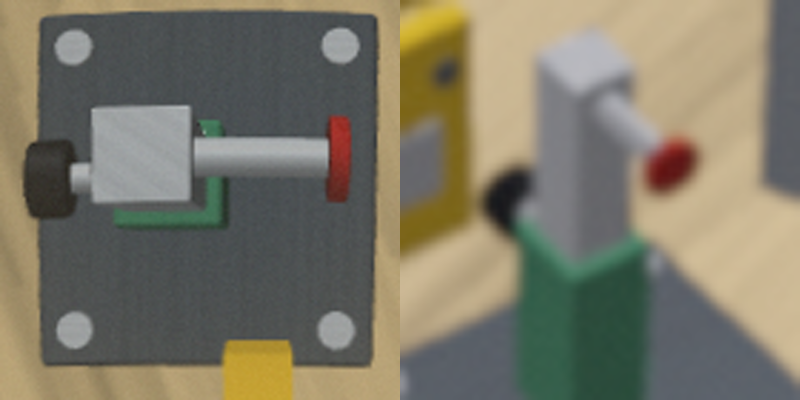

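Run:
```python
from h import *
from cell import *
c=json.load(open("pics/w5.json"));S=calibration('scene');T=calibration('top')
W=lambda x,y:(230+x*.35,35+y*.35)
Q=lambda x,y:(310+(x-400)*.15,195+y*.15)
for n,a,b in [("post",W(141.5,154.5),Q(587,60)),("head",W(340,158),Q(671,165))]:
    print(n,tri([ray(c,a,True),ray(S,b)]))
    o,v=ray(c,a,True);print(o)
# post top height by width 24mm
for z in (.15,.155,.16,.165,.17):
    P=[onz(c,W(*p),z,True) for p in [(93,106),(189,106),(191,203),(93,203)]]
    print(z,[round(1e3*np.linalg.norm(P[i]-P[(i+1)%4]),1) for i in range(4)])
# base
B=[onz(c,W(*p),.012,True)[:2] for p in [(42,15),(377,15),(372,364),(43,364)]]
print([1e3*np.linalg.norm(B[i]-B[(i+1)%4]) for i in range(4)],np.mean(B,0))
for a,b in((0,1),(3,2)):
    d=B[b]-B[a];print(np.degrees(np.arctan2(d[1],d[0])))
bolt=[onz(c,W(*p),.014,True)[:2] for p in [(73,47),(340,45),(336,330),(74,330)]];print(np.mean(bolt,0))
for a,b in((0,1),(3,2)):
    d=bolt[b]-bolt[a];print(np.degrees(np.arctan2(d[1],d[0])))
ctr=np.mean([onz(c,W(*p),.162,True) for p in [(93,106),(189,106),(191,203),(93,203)]],0)
print("post ctr",ctr)
for z in (.145,.15,.155): print("pin axis pt",onz(c,W(193,155),z,True),onz(c,W(328,158),z,True))
# plate tip
print("tip",[onz(c,p,.2693,True) for p in [(308.5,154.5),(332,154.5)]])
```

```text
post (array([0.50480865, 0.23605391, 0.16109889]), [np.float64(0.00019583216232857008), np.float64(0.00019583216232857151)])
[0.52351189 0.20628067 0.42224386]
head (array([0.54969532, 0.21859068, 0.15117187]), [np.float64(0.0005333741247738354), np.float64(0.0005333741247738567)])
[0.52351189 0.20628067 0.42224386]
0.15 [np.float64(24.3), np.float64(25.1), np.float64(24.9), np.float64(25.2)]
0.155 [np.float64(23.8), np.float64(24.6), np.float64(24.5), np.float64(24.8)]
0.16 [np.float64(23.4), np.float64(24.2), np.float64(24.0), np.float64(24.3)]
0.165 [np.float64(23.0), np.float64(23.7), np.float64(23.5), np.float64(23.9)]
0.17 [np.float64(22.5), np.float64(23.2), np.float64(23.1), np.float64(23.4)]
[np.float64(127.44178161334233), np.float64(136.96024180050551), np.float64(128.34276397643615), np.float64(138.2358206337629)] [0.51286844 0.23276826]
-21.12186194647937
-20.549438052671025
[0.51212429 0.23288647]
-20.66219316154566
-20.626484928724803
post ctr [0.50468155 0.23597917 0.162     ]
pin axis pt [0.51574142 0.23280855 0.145     ] [0.5478219  0.22020834 0.145     ]
pin axis pt [0.51588156 0.23233013 0.15      ] [0.54738347 0.21995716 0.15      ]
pin axis pt [0.5160217 0.2318517 0.155    ] [0.54694505 0.21970598 0.155     ]
tip [array([0.51396589, 0.19409746, 0.2693    ]), array([0.52301033, 0.1907751 , 0.2693    ])]
```

```bash
python3 -m handwheel '[[0.125,0.29,0,0,0,0,0],[0.125,0.29,0,0,0,0,0],[0.125,0.29,0,0,0,0,0],[0.12,0.28,0,0,0,0,0],[0,0,-0.3,0,0,0,0],[0,0,-0.5,0,0,0,0],[0,0,-0.5,0,0,0,0],[0,0,-0.5,0,0,0,0],[0,0,-0.22,0,0,0,0],[0,0,0,0,0,0,0]]'
python3 shot.py w6
python3 - <<'E'
from cell import *
import cv2
s=camera("scene")[:,:,::-1];cv2.imwrite("pics/s6.png",cv2.resize(s[150:270,270:420],None,fx=4,fy=4,interpolation=cv2.INTER_CUBIC))
print(sense())
E
```

```text
time: 7.5
tool_pos: [0.5148, 0.1742, 0.1967]
eef_rot: [-0.001, 0.82, 0.572, -0.001]
force: [-1.1, 0.5, -3.2]
finger_gap: 0.0093
7.5 [0.51481085 0.17420934 0.19674782] [-6.40526644e-04  8.19972124e-01  5.72401730e-01 -1.25105883e-03] [-1.10090919  0.52743307 -3.1626958 ]
{'time': 7.6, 'joint_positions': array([ 8.55445462e-02, -7.00777385e-02, -1.37178903e-01,  1.50318030e+00,
       -1.00369120e-04,  2.00832159e+00]), 'qvel': array([ 0.00093357, -0.0070806 ,  0.01945783,  0.00070337,  0.00177556,
        0.00062597]), 'effort': array([ 6.86275089e-03, -4.73278248e+01,  5.06409681e+01, -3.12492333e-02,
        8.87639508e-04, -2.37141448e-04]), 'tool_pos': array([0.51592429, 0.17428758, 0.19905902]), 'eef_rot': array([1.72229431e-04, 8.19987103e-01, 5.72381937e-01, 1.97804839e-04]), 'force': array([-0.5563838 , -0.72275849, -2.80796875]), 'torque': array([-0.03389411, -0.01276724,  0.03073566]), 'finger_gap': 0.009060866919324192}
```

View pics/s6.png

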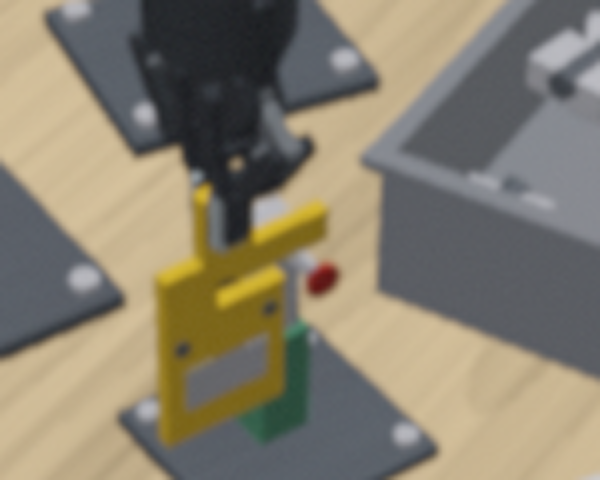

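View pics/w6.png

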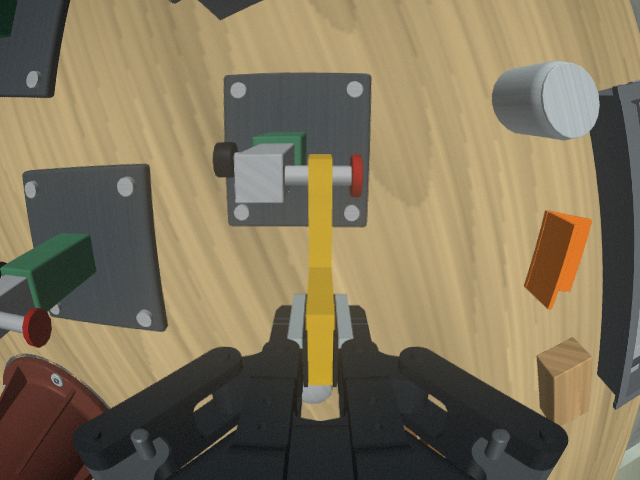

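Run:
```python
from h import *
im=cv2.imread("pics/w6.png")
cv2.imwrite("pics/z6.png",cv2.resize(im[65:240,210:380],None,fx=3.4,fy=3.4,interpolation=cv2.INTER_CUBIC))
for n in("w5","w6"):
    im=cv2.imread(f"pics/{n}.png").astype(int)
    m=(im[...,2]>110)&(im[...,1]<60)&(im[...,0]<60);m[:,:330]=0;m[:,380:]=0;m[220:]=0
    y,x=np.where(m);print(n,len(x),x.mean(),y.mean(),x.min(),x.max(),y.min(),y.max())
```

```text
w5 141 348.83687943262413 86.32624113475177 346 352 76 98
w6 327 356.86850152905197 173.2691131498471 352 362 155 193
```

View pics/z6.png

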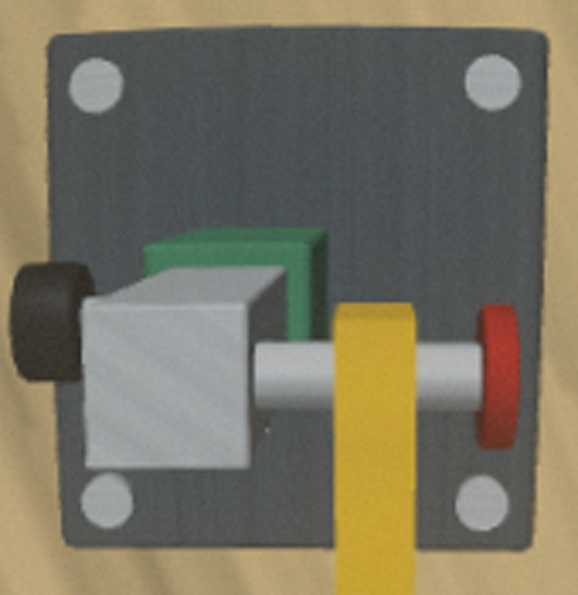

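Run:
```python
from h import *
a=json.load(open("pics/w5.json"));b=json.load(open("pics/w6.json"))
Z=lambda x,y:(210+x/3.4,65+y/3.4)
print(tri([ray(a,(279.5,89.1),True),ray(b,Z(166.7,384.5),True)]))
print(tri([ray(a,(349,90.3),True),ray(b,Z(498,376),True)]))
for z in (.155,.16,.165):
    P=[onz(b,Z(*p),z,True) for p in [(83,302),(248,302),(249,467),(87,467)]]
    print(z,[round(1e3*np.linalg.norm(P[i]-P[(i+1)%4]),1) for i in range(4)])
y=np.array([.345,.9386]);x=np.array([.9386,-.345])
for nm,p,z in [("pin L",Z(256,376),.15),("pin R",Z(478,376),.15),("tip",Z(374,305),.199-.010)]:
    q=onz(b,p,z,True)[:2]-[.5159,.1743]; print(nm,1e3*q@x,1e3*q@y)
```

```text
(array([0.50467335, 0.23582649, 0.16226722]), [np.float64(4.214470817687364e-05), np.float64(4.2144708177088045e-05)])
(array([0.54979038, 0.21887609, 0.15292804]), [np.float64(0.00016425608459600332), np.float64(0.00016425608459614538)])
0.155 [np.float64(24.7), np.float64(24.9), np.float64(24.9), np.float64(25.2)]
0.16 [np.float64(24.0), np.float64(24.2), np.float64(24.3), np.float64(24.5)]
0.165 [np.float64(23.4), np.float64(23.5), np.float64(23.6), np.float64(23.9)]
pin L -20.119136426855324 53.03616609241109
pin R 13.504570266117115 53.03293377607537
tip -2.127478232019417 67.60636343600115
```

```bash
python3 -m handwheel '[[0,0,-0.05,0,0,0,0],[0,0,-0.05,0,0,0,0],[0,0,-0.05,0,0,0,0],[0,0,-0.05,0,0,0,0],[0,0,0,0,0,0,0],[0,0,0,0,0,0,0],[0,0,0,0,0,0,0],[0,0,0,0,0,0,0],[0,0,0,0,0,0,0],[0,0,0,0,0,0,0]]'
python3 -m handwheel '[[0,0,-0.01,0,0,0,0],[0,0,-0.01,0,0,0,0],[0,0,-0.01,0,0,0,0],[0,0,-0.01,0,0,0,0],[0,0,0,0,0,0,0],[0,0,0,0,0,0,0],[0,0,0,0,0,0,0],[0,0,0,0,0,0,0],[0,0,0,0,0,0,0],[0,0,0,0,0,0,0]]'
```

```text
time: 8.6
tool_pos: [0.5158, 0.1743, 0.1906]
eef_rot: [0.0, 0.82, 0.572, 0.0]
force: [0.2, 0.6, -2.9]
finger_gap: 0.0091
time: 9.6
tool_pos: [0.5159, 0.1742, 0.1891]
eef_rot: [0.0, 0.82, 0.572, 0.0]
force: [-2.6, -2.5, 2.2]
finger_gap: 0.009
```

```bash
python3 shot.py w7
python3 - <<'E'
from cell import *
import cv2
s=camera("scene")[:,:,::-1];cv2.imwrite("pics/s7.png",cv2.resize(s[180:270,290:390],None,fx=6,fy=6,interpolation=cv2.INTER_CUBIC))
for i in range(3):
    s=sense();print(s['force'],s['torque'],s['tool_pos']);
E
```

```text
9.6 [0.51586194 0.17424241 0.18912787] [1.55643818e-04 8.19989599e-01 5.72378392e-01 9.92454829e-05] [-2.61650023 -2.52882611  2.16466805]
[-2.3136648  -2.48413802  3.47107249] [-0.28832126  0.36103468  0.07119135] [0.51585527 0.17423572 0.18913809]
[-2.3136648  -2.48413802  3.47107249] [-0.28832126  0.36103468  0.07119135] [0.51585527 0.17423572 0.18913809]
[-2.3136648  -2.48413802  3.47107249] [-0.28832126  0.36103468  0.07119135] [0.51585527 0.17423572 0.18913809]
```

View pics/s7.png

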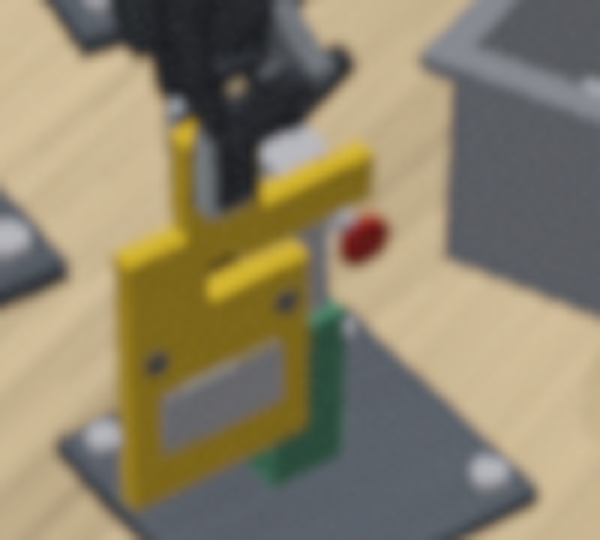

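View pics/w7.png

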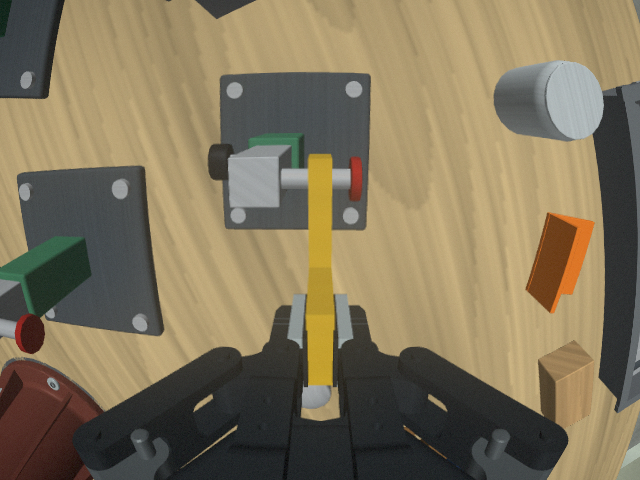

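```bash
python3 -m handwheel '[[0,0,0.015,0,0,0,0],[0,0,0.013,0,0,0,0],[0,0,0,0,0,0,0],[0,0,0,0,0,0,0],[0.017,0.047,0,0,0,0,0],[0.017,0.047,0,0,0,0,0],[0.017,0.047,0,0,0,0,0],[0,0,0,0,0,0,0],[0,0,0,0,0,0,0],[0,0,0,0,0,0,0]]'
```

```text
time: 10.7
tool_pos: [0.5178, 0.1799, 0.1901]
eef_rot: [0.0, 0.82, 0.572, 0.0]
force: [0.8, 0.1, -2.9]
finger_gap: 0.0089
```

```bash
python3 -m handwheel '[[0.009,0.0235,0,0,0,0,0],[0.009,0.0235,0,0,0,0,0],[0.009,0.0235,0,0,0,0,0],[0.009,0.0235,0,0,0,0,0],[0.009,0.0235,0,0,0,0,0],[0.009,0.0235,0,0,0,0,0],[0,0,0,0,0,0,0],[0,0,0,0,0,0,0],[0,0,0,0,0,0,0],[0,0,0,0,0,0,0]]'
python3 -m handwheel '[[0.009,0.0235,0,0,0,0,0],[0.009,0.0235,0,0,0,0,0],[0.009,0.0235,0,0,0,0,0],[0.009,0.0235,0,0,0,0,0],[0.009,0.0235,0,0,0,0,0],[0.009,0.0235,0,0,0,0,0],[0,0,0,0,0,0,0],[0,0,0,0,0,0,0],[0,0,0,0,0,0,0],[0,0,0,0,0,0,0]]'
```

```text
time: 11.7
tool_pos: [0.52, 0.1855, 0.1901]
eef_rot: [0.0, 0.82, 0.572, 0.0]
force: [0.2, 0.6, -3.2]
finger_gap: 0.0091
time: 12.7
tool_pos: [0.5221, 0.1912, 0.1901]
eef_rot: [0.0, 0.82, 0.572, 0.0]
force: [0.2, 0.8, -3.4]
finger_gap: 0.0088
```

```bash
python3 -m handwheel '[[0.017,0.047,0,0,0,0,0],[0.017,0.047,0,0,0,0,0],[0.017,0.047,0,0,0,0,0],[0.017,0.047,0,0,0,0,0],[0.017,0.047,0,0,0,0,0],[0.017,0.047,0,0,0,0,0],[0.017,0.047,0,0,0,0,0],[0.017,0.047,0,0,0,0,0],[0,0,0,0,0,0,0],[0,0,0,0,0,0,0]]'
python3 shot.py w8
python3 - <<'E'
from cell import *
import cv2
s=camera("scene")[:,:,::-1];cv2.imwrite("pics/s8.png",cv2.resize(s[180:270,290:390],None,fx=6,fy=6,interpolation=cv2.INTER_CUBIC))
E
```

```text
time: 13.7
tool_pos: [0.5276, 0.2063, 0.19]
eef_rot: [0.0, 0.82, 0.572, -0.0]
force: [0.6, -0.1, -2.7]
finger_gap: 0.0092
13.7 [0.52757666 0.20627128 0.1900391 ] [ 4.39453582e-05  8.19973525e-01  5.72401448e-01 -8.67414285e-06] [ 0.61997268 -0.12003333 -2.70839876]
```

View pics/s8.png

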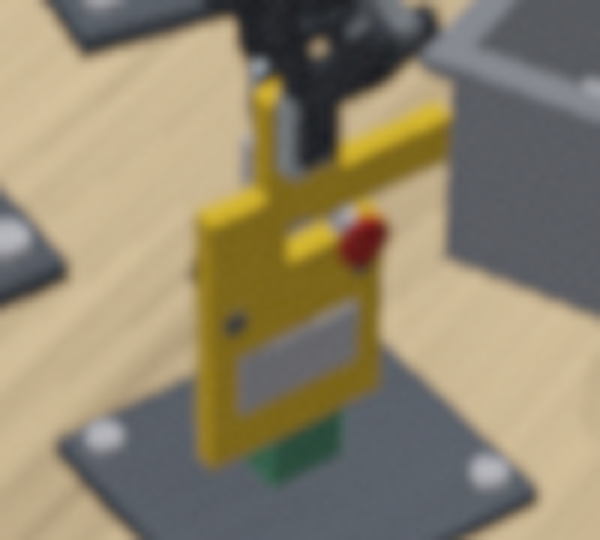

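View pics/w8.png

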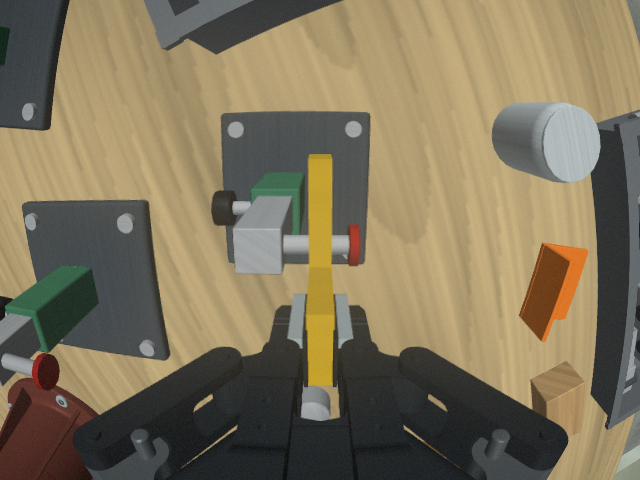

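```bash
python3 -m handwheel '[[0.017,0.047,0,0,0,0,0],[0.017,0.047,0,0,0,0,0],[0.017,0.047,0,0,0,0,0],[0.017,0.047,0,0,0,0,0],[0.017,0.047,0,0,0,0,0],[0.017,0.047,0,0,0,0,0],[0.008,0.0235,0,0,0,0,0],[0,0,0,0,0,0,0],[0,0,0,0,0,0,0],[0,0,0,0,0,0,0]]'
python3 -m handwheel '[[0.0045,0.012,0,0,0,0,0],[0,0,0,0,0,0,0],[0.0045,0.012,0,0,0,0,0],[0,0,0,0,0,0,0],[0.0045,0.012,0,0,0,0,0],[0,0,0,0,0,0,0],[0,0,0,0,0,0,0],[0,0,0,0,0,0,0],[0,0,0,0,0,0,0],[0,0,0,0,0,0,0]]'
```

```text
time: 14.8
tool_pos: [0.532, 0.2184, 0.1901]
eef_rot: [0.0, 0.82, 0.572, 0.0]
force: [0.1, 1.1, -3.5]
finger_gap: 0.009
time: 15.8
tool_pos: [0.5325, 0.2199, 0.19]
eef_rot: [0.0, 0.82, 0.572, -0.0]
force: [0.5, -0.6, -2.9]
finger_gap: 0.0093
```

```bash
python3 -m handwheel '[[0.0045,0.012,0,0,0,0,0],[0,0,0,0,0,0,0],[0.0045,0.012,0,0,0,0,0],[0,0,0,0,0,0,0],[0.0045,0.012,0,0,0,0,0],[0,0,0,0,0,0,0],[0,0,0,0,0,0,0],[0,0,0,0,0,0,0],[0,0,0,0,0,0,0],[0,0,0,0,0,0,0]]'
python3 -m handwheel '[[0.0045,0.012,0,0,0,0,0],[0,0,0,0,0,0,0],[0.0045,0.012,0,0,0,0,0],[0,0,0,0,0,0,0],[0,0,0,0,0,0,0],[0,0,0,0,0,0,0],[0,0,0,0,0,0,0],[0,0,0,0,0,0,0],[0,0,0,0,0,0,0],[0,0,0,0,0,0,0]]'
```

```text
time: 16.8
tool_pos: [0.5331, 0.2213, 0.19]
eef_rot: [0.0, 0.82, 0.572, 0.0]
force: [-0.0, 0.0, -3.1]
finger_gap: 0.0092
time: 17.8
tool_pos: [0.5334, 0.2223, 0.1901]
eef_rot: [0.0, 0.82, 0.572, 0.0]
force: [0.6, 0.5, -3.0]
finger_gap: 0.0092
```

```bash
python3 -m handwheel '[[0.0045,0.012,0,0,0,0,0],[0,0,0,0,0,0,0],[0,0,0,0,0,0,0],[0.0022,0.006,0,0,0,0,0],[0,0,0,0,0,0,0],[0,0,0,0,0,0,0],[0,0,0,0,0,0,0],[0,0,0,0,0,0,0],[0,0,0,0,0,0,0],[0,0,0,0,0,0,0]]'
```

```text
time: 18.8
tool_pos: [0.5337, 0.223, 0.1901]
eef_rot: [0.0, 0.82, 0.572, 0.0]
force: [-0.1, -0.2, -4.7]
finger_gap: 0.009
```

```bash
python3 -m handwheel '[[0.0045,0.012,0,0,0,0,0],[0,0,0,0,0,0,0],[0,0,0,0,0,0,0],[0,0,0,0,0,0,0],[0,0,0,0,0,0,0],[0,0,0,0,0,0,0],[0,0,0,0,0,0,0],[0,0,0,0,0,0,0],[0,0,0,0,0,0,0],[0,0,0,0,0,0,0]]'
python3 shot.py w9
```

```text
time: 19.8
tool_pos: [0.5339, 0.2235, 0.19]
eef_rot: [0.0, 0.82, 0.572, -0.0]
force: [0.4, 0.3, -3.7]
finger_gap: 0.009
19.8 [0.53386351 0.22349862 0.19001485] [ 2.99971423e-05  8.20006182e-01  5.72354664e-01 -7.39073110e-06] [ 0.44280986  0.34618898 -3.69421879]
```

View pics/w9.png

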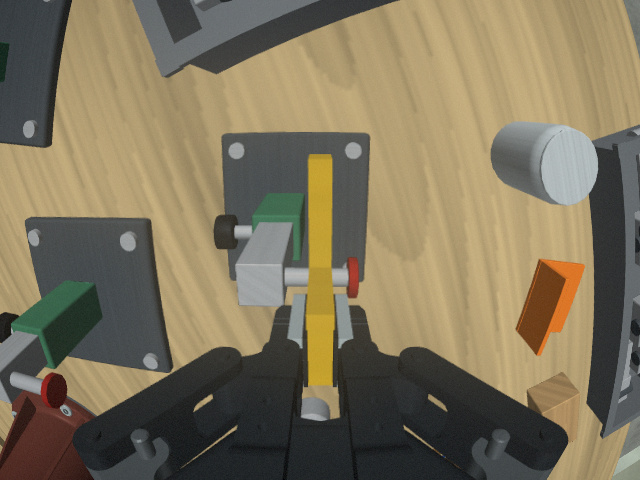

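Run:
```python
from h import *
y=np.array([.345,.9386]);x=np.array([.9386,-.345])
for n in("w8","w9"):
    im=cv2.imread(f"pics/{n}.png");c=json.load(open(f"pics/{n}.json"))
    g=im.astype(int)
    tcp={"w8":[.52758,.20627],"w9":[.53386,.22350]}[n]
    for col in (298,303,337,341):
        r=slice(225,300) if n=="w9" else slice(215,270)
        print(n,col,g[r,col].mean(1).astype(int).tolist())
```

```text
w8 298 [85, 84, 88, 89, 87, 88, 86, 87, 86, 85, 87, 86, 86, 86, 87, 89, 88, 89, 92, 95, 147, 167, 170, 178, 182, 183, 181, 179, 178, 179, 175, 171, 165, 156, 153, 144, 132, 117, 106, 91, 84, 83, 82, 83, 82, 85, 86, 80, 86, 127, 148, 149, 150, 150, 152]
w8 303 [68, 74, 77, 79, 78, 79, 81, 83, 81, 88, 85, 85, 80, 83, 83, 82, 84, 87, 83, 94, 145, 165, 172, 177, 181, 185, 182, 180, 179, 180, 175, 171, 165, 160, 154, 146, 129, 118, 106, 96, 88, 86, 88, 87, 89, 86, 86, 83, 84, 134, 148, 151, 148, 152, 148]
w8 337 [82, 85, 79, 83, 85, 84, 84, 84, 82, 89, 85, 85, 84, 86, 82, 83, 83, 86, 85, 86, 141, 156, 168, 176, 182, 181, 181, 180, 182, 180, 177, 174, 165, 161, 155, 144, 135, 122, 113, 101, 81, 88, 84, 84, 85, 84, 85, 86, 76, 135, 157, 158, 159, 157, 157]
w8 341 [82, 89, 85, 84, 85, 86, 87, 84, 84, 86, 87, 87, 85, 83, 86, 85, 88, 84, 88, 90, 143, 158, 167, 175, 179, 185, 182, 182, 180, 180, 177, 173, 167, 160, 153, 146, 135, 124, 110, 100, 85, 86, 84, 85, 86, 87, 84, 84, 78, 133, 154, 151, 153, 153, 155]
w9 298 [85, 85, 88, 85, 89, 87, 86, 88, 88, 90, 88, 88, 92, 93, 89, 89, 89, 91, 88, 94
[... 575 characters left out ...]
 146, 148, 149, 150]
w9 337 [81, 84, 85, 82, 86, 85, 84, 81, 84, 86, 82, 83, 82, 80, 85, 85, 85, 86, 83, 81, 81, 82, 82, 83, 82, 86, 83, 85, 84, 85, 81, 83, 82, 84, 84, 86, 81, 82, 81, 81, 85, 85, 93, 121, 154, 164, 172, 179, 186, 183, 178, 180, 179, 176, 173, 167, 164, 155, 149, 132, 118, 114, 157, 157, 156, 152, 154, 153, 147, 144, 145, 147, 149, 147, 150]
w9 341 [84, 82, 84, 86, 81, 84, 87, 85, 85, 86, 86, 86, 83, 87, 86, 84, 87, 84, 87, 85, 87, 85, 89, 87, 86, 84, 86, 84, 87, 84, 84, 86, 86, 85, 82, 87, 83, 85, 83, 86, 87, 85, 92, 120, 153, 163, 175, 177, 184, 182, 182, 178, 179, 178, 172, 169, 162, 154, 149, 132, 122, 116, 153, 153, 154, 155, 157, 154, 147, 141, 146, 148, 150, 145, 144]
```

Run:
```python
from h import *
y=np.array([.345,.9386]);x=np.array([.9386,-.345])
for n,r,t in(("w8",244.8,[.52758,.20627]),("w9",277.0,[.53386,.22350])):
    c=json.load(open(f"pics/{n}.json"))
    for z in(.149,.151,.153):
        print(n,z,[(1e3*(onz(c,(u,r),z,True)[:2]-t)@y).round(1) for u in(300,340)])
    for u,z in((320,.180),):
        print("tip",1e3*(onz(c,(u,154.5),z,True)[:2]-t)@y, "tab",[1e3*(onz(c,(u,v),.222,True)[:2]-t)@y for v in (308,387)])
    print("TCP proj",proj(c,np.array([*t,.19]),True))
    print("head/post x",[(u,1e3*(onz(c,(u,r),.153,True)[:2]-t)@x) for u in(285,348)], 1e3*(onz(c,(320,154.5),.18,True)[:2]-t)@x)
```

```text
w8 0.149 [np.float64(17.8), np.float64(17.8)]
w8 0.151 [np.float64(18.5), np.float64(18.5)]
w8 0.153 [np.float64(19.2), np.float64(19.2)]
tip 67.94035783277135 tab [np.float64(20.75954704305993), np.float64(-14.946538297441556)]
TCP proj [322.49516252 313.68928489]
head/post x [(285, np.float64(-19.138864967912)), (348, np.float64(13.284117560077027))] -1.113631853841266
w9 0.149 [np.float64(-0.7), np.float64(-0.7)]
w9 0.151 [np.float64(0.2), np.float64(0.2)]
w9 0.153 [np.float64(1.1), np.float64(1.1)]
tip 67.95123667072656 tab [np.float64(20.756659232989936), np.float64(-14.95502924153315)]
TCP proj [322.45405369 313.68842395]
head/post x [(285, np.float64(-19.728491588523315)), (348, np.float64(13.795196153813674))] -1.0888086318905508
```

```bash
python3 -m handwheel '[[0.0045,0.012,0,0,0,0,0],[0,0,0,0,0,0,0],[0,0,0,0,0,0,0],[0,0,0,0,0,0,0],[0,0,0,0,0,0,0],[0,0,0,0,0,0,0],[0,0,0,0,0,0,0],[0,0,0,0,0,0,0],[0,0,0,0,0,0,0],[0,0,0,0,0,0,0]]'
```

```text
time: 20.85
tool_pos: [0.534, 0.224, 0.1901]
eef_rot: [0.0, 0.82, 0.572, 0.0]
force: [0.3, -0.3, -2.8]
finger_gap: 0.009
```

```bash
python3 -m handwheel '[[0.0045,0.012,0,0,0,0,0],[0,0,0,0,0,0,0],[0,0,0,0,0,0,0],[0,0,0,0,0,0,0],[0,0,0,0,0,0,0],[0,0,0,0,0,0,0],[0,0,0,0,0,0,0],[0,0,0,0,0,0,0],[0,0,0,0,0,0,0],[0,0,0,0,0,0,0]]'
```

```text
time: 21.85
tool_pos: [0.5342, 0.2244, 0.19]
eef_rot: [0.0, 0.82, 0.572, -0.0]
force: [-0.9, -2.6, -1.8]
finger_gap: 0.0092
```

```bash
python3 -m handwheel '[[-0.013,-0.035,0,0,0,0,0],[0,0,0,0,0,0,0],[0,0,-0.02,0,0,0,0],[0,0,-0.02,0,0,0,0],[0,0,-0.02,0,0,0,0],[0,0,0,0,0,0,0],[0,0,0,0,0,0,0],[0,0,0,0,0,0,0],[0,0,0,0,0,0,0],[0,0,0,0,0,0,0]]'
```

```text
time: 22.85
tool_pos: [0.5337, 0.2231, 0.1877]
eef_rot: [0.0, 0.82, 0.572, 0.0]
force: [-0.3, -0.2, -3.6]
finger_gap: 0.0093
```

Past the jaw-contact height (0.189) with no force, so the pin is inside the notch. Lower on.

```bash
python3 -m handwheel '[[0,0,-0.02,0,0,0,0],[0,0,0,0,0,0,0],[0,0,-0.02,0,0,0,0],[0,0,0,0,0,0,0],[0,0,0,0,0,0,0],[0,0,0,0,0,0,0],[0,0,0,0,0,0,0],[0,0,0,0,0,0,0],[0,0,0,0,0,0,0],[0,0,0,0,0,0,0]]'
python3 -m handwheel '[[0,0,-0.01,0,0,0,0],[0,0,0,0,0,0,0],[0,0,-0.01,0,0,0,0],[0,0,0,0,0,0,0],[0,0,0,0,0,0,0],[0,0,0,0,0,0,0],[0,0,0,0,0,0,0],[0,0,0,0,0,0,0],[0,0,0,0,0,0,0],[0,0,0,0,0,0,0]]'
```

```text
time: 23.85
tool_pos: [0.5337, 0.2231, 0.1861]
eef_rot: [0.0, 0.82, 0.572, 0.0]
force: [0.2, 0.6, -3.4]
finger_gap: 0.009
time: 24.85
tool_pos: [0.5338, 0.2231, 0.1854]
eef_rot: [0.0, 0.82, 0.572, 0.0]
force: [-0.1, -0.5, -0.7]
finger_gap: 0.0093
```

```bash
python3 -m handwheel '[[0,0,-0.004,0,0,0,0],[0,0,0,0,0,0,0],[0,0,0,0,0,0,0],[0,0,0,0,0,0,0],[0,0,0,0,0,0,0],[0,0,0,0,0,0,0],[0,0,0,0,0,0,0],[0,0,0,0,0,0,0],[0,0,0,0,0,0,0],[0,0,0,0,0,0,0]]'
python3 shot.py w10
python3 - <<'E'
from cell import *
import cv2
s=camera("scene")[:,:,::-1];cv2.imwrite("pics/s10.png",cv2.resize(s[180:270,290:390],None,fx=6,fy=6,interpolation=cv2.INTER_CUBIC))
print(sense()['force'])
E
```

```text
time: 25.85
tool_pos: [0.5338, 0.2231, 0.1853]
eef_rot: [0.0, 0.82, 0.572, 0.0]
force: [-1.6, -0.7, 3.8]
finger_gap: 0.0091
25.85 [0.53378021 0.22308299 0.1852512 ] [1.13105432e-04 8.19980067e-01 5.72392049e-01 1.34191197e-04] [-1.57344637 -0.69054481  3.84230842]
[-1.6619425  -0.12305399  5.00862374]
```

View pics/s10.png

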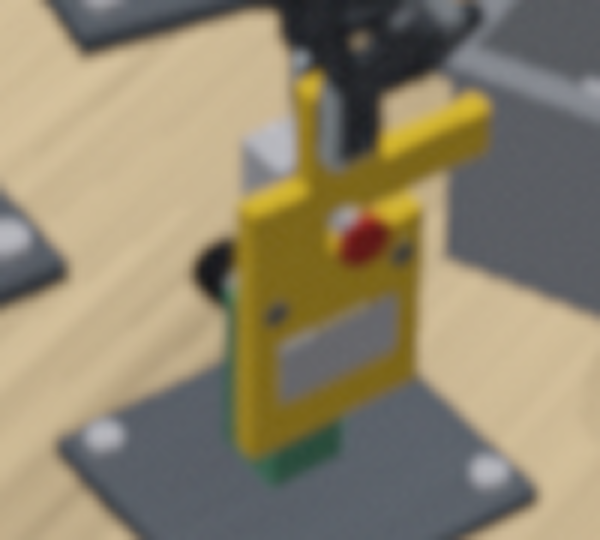

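View pics/w10.png

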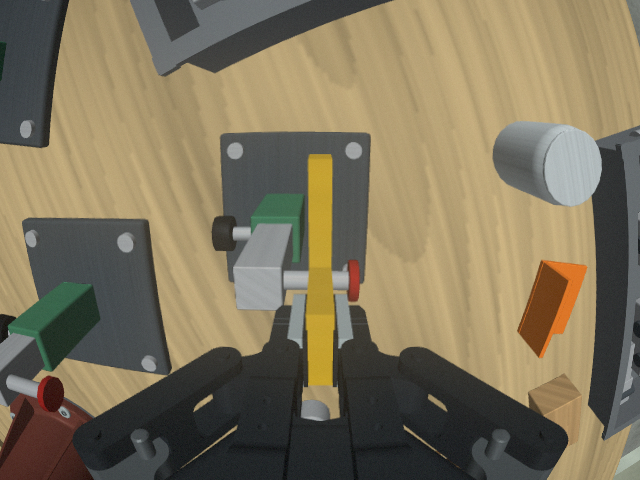

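```bash
python3 -m handwheel '[[0,0,0.003,0,0,0,0],[0,0,0,0,0,0,0],[0,0,0,0,0,0,0.15],[0,0,0,0,0,0,0.2],[0,0,0,0,0,0,0.3],[0,0,0,0,0,0,0.4],[0,0,0,0,0,0,0.4],[0,0,0,0,0,0,0.4],[0,0,0,0,0,0,0.4],[0,0,0,0,0,0,0.4]]' 20
python3 shot.py w11
```

```text
time: 26.95
tool_pos: [0.5337, 0.2231, 0.1852]
eef_rot: [0.0, 0.82, 0.572, 0.0]
force: [-0.5, -0.3, -0.1]
finger_gap: 0.0341
26.95 [0.53370979 0.22307694 0.1852162 ] [3.79164937e-05 8.19996317e-01 5.72368796e-01 2.34954515e-05] [-0.54687357 -0.32256949 -0.13702362]
```

View pics/w11.png

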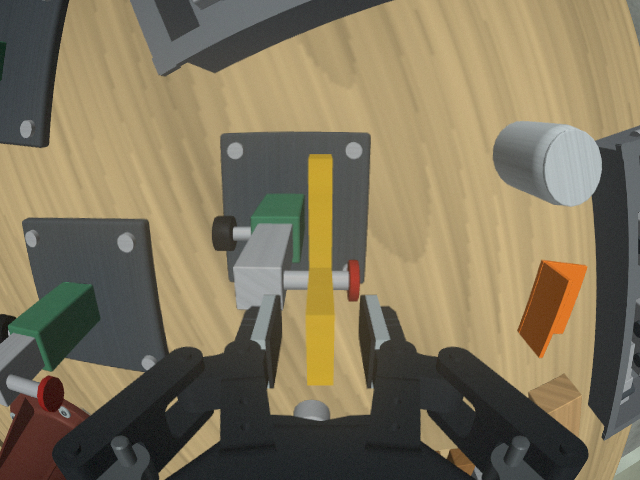

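```bash
python3 -m handwheel '[[0,0,0.1,0,0,0,0.5],[0,0,0.2,0,0,0,0.5],[0,0,0.3,0,0,0,0.5],[0,0,0.4,0,0,0,0.5],[0,0,0.5,0,0,0,0.5],[0,0,0.5,0,0,0,0.5],[0,0,0.5,0,0,0,0.5],[0,0,0.5,0,0,0,0.5],[0,0,0.2,0,0,0,0.5],[0,0,0,0,0,0,0.5]]'
python3 shot.py w12
python3 - <<'E'
from cell import *
import cv2,numpy as np
s=camera("scene")[:,:,::-1];cv2.imwrite("pics/s12f.png",s);t=camera("top")[:,:,::-1]
cv2.imwrite("pics/s12.png",np.hstack([cv2.resize(s[180:270,300:390],(400,400),interpolation=cv2.INTER_CUBIC),cv2.resize(t[185:305,216:336],(400,400),interpolation=cv2.INTER_CUBIC)]))
E
```

```text
time: 28.0
tool_pos: [0.5343, 0.2232, 0.315]
eef_rot: [0.001, 0.82, 0.572, 0.001]
force: [0.4, 0.5, 0.3]
finger_gap: 0.0427
28.0 [0.53433518 0.22316572 0.31495265] [6.06070164e-04 8.19989885e-01 5.72376347e-01 1.24078602e-03] [0.39580727 0.53188964 0.33615785]
```

View pics/s12.png

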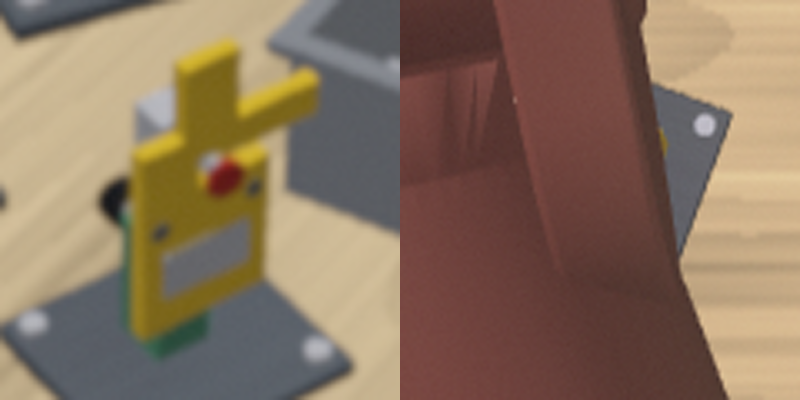

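View pics/w12.png

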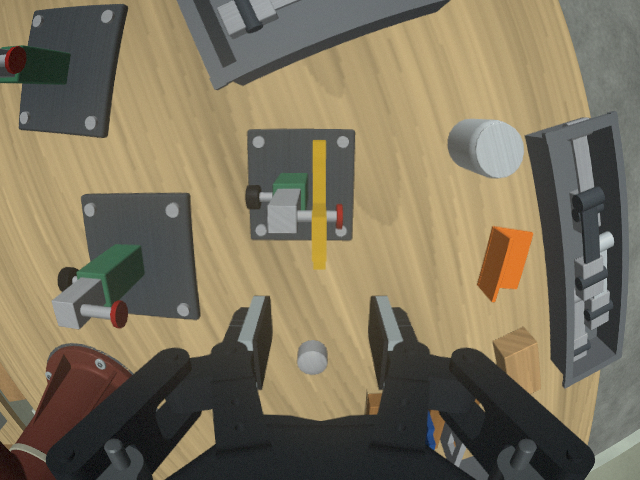

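View pics/s12f.png

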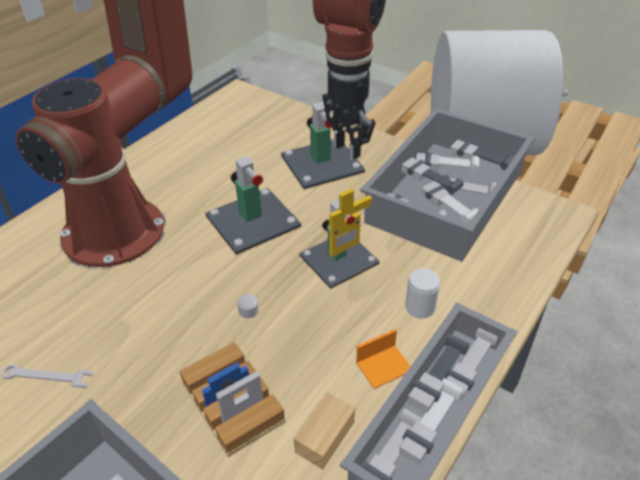

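The plate hangs upright on the small stand's pin (scene, around 345,222), behind the red head and close to the post. The gripper is well clear above, and nothing else has moved. I'm handing the job in.

```bash
python3 -c "
from cell import *
print(job_done())"
```

```text
the job is handed in; nothing more can be done
None
```

The yellow plate is hanging upright on the pin of the smallest stand, and the job was handed in at about 28 s.

**What I did:**
- I gripped the plate by its tab and lifted it out of the rack.
- I lowered the upper jaw onto the pin until it touched, at about 5–6 N. I then raised it 1 mm and slid the slot in until the closed end touched the pin, at about 3 N.
- I backed off 1.5 mm so the pin sat in the middle of the notch, let the plate's weight down on it and opened the fingers. The force readings put the heaviest press on the stand at about 8 N, against the 15 N limit. They were only read between moves, so a brief peak could have been missed.

**Last checks:**
- **Plate:** After I let go, it did not shift. The scene and wrist pictures show it upright between the post and the red head.
- **Gripper:** It is about 13 cm above its release height, and the force reading is near zero.
- **Other gear:** It looks unmoved in the pictures.

**What disagreed or could not be checked:**
- **Pin height:** The camera views put the pin centre at 149–153 mm; the feel of the contacts gave about 153 mm.
- **Closed end of the slot:** The pictures suggested it would meet the pin 1–2 mm sooner than it did, so I went by feel.
- **Top camera:** The arm blocked its final view of the stand.

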